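# Flask up the wax trees

### The arm

A 6-joint arm with a two-finger parallel gripper is mounted at the origin on the work surface. World frame = base frame: x ahead of the robot, y to its left, z up, the work surface at z = 0. Lengths are in mm, angles in rad, forces in N, time in s.
With the tool pointing down it reaches from about 300 to 775 mm from the base axis. Payload 14.6 kg.
Tool frame: the origin (TCP) lies at the very end of the fingers, on their centre line; the grasp point (between the pads) lies 19 mm behind it (manip.grip_point_offset is the distance from the TCP to the grasp point, in mm); z points along the fingers, y is the line along which they close (so a half turn about z gives the same grasp; the last joint's range is limited). The gripper opens to 94 mm and grips with 3 to 60 N. Pads are 16 mm wide; open, the fingers measure 119 mm over their backs; the gripper's body (75 mm by 177 mm) begins 78 mm behind the grasp point.
Start: joints at [1.171, 0.3, 1.521, -0, 1.321, -0.067], TCP at [179.677, 519.813, 205.446] pointing down, gripper open.
Joint ranges: [-3.03, 3.03], [-0.79, 2.21], [0.23, 2.52], [-1.04, 4.18], [0, 3.07], [-2.55, 2.55]. Speed limits (rad/s): [2.22, 2.22, 2.57, 3.14, 3.14, 3.14].

### API

Orientations are given as [roll, pitch, yaw] about the fixed x, y, z axes, in that order (R = Rz(yaw) Ry(pitch) Rx(roll)).
In Python, from cell import telemetry, eyes, manip gives the robot as it stands.
- The arm moves only by the tool play_rows, never from a script. Its arguments are lists of equal length, an entry for each row: "translation": the shift along the world's x, y, z in m, a list of three; "yaw": the turn about the world's z in rad. A call has 1 to 12 rows; each row is the pose to reach, as a shift and turn from the pose commanded when the call began; what a row does not reach only later rows make up. A row lasts 1/8 s, in which the tool goes at most 62.5 mm and 10.7 degrees, less where a joint would pass 70% of its speed; a pose out of reach is approached as far as the arm can. A call with a gripper value outside its range is refused whole. "hand" is the opening, from 0 (shut) to 1 (fully open), set as the call begins (left out, the last holds). The fingers move at their own pace and stop on an object; "force" is the grip in N (left out, the last holds). Time passes only in rows, so rows that repeat a pose let the fingers close. It gives the time, the measured TCP pose, the force, the opening and the grip force at its end, in the units of the state.
- telemetry.read_state(): the state, without advancing time (a new reading comes with each control period).
- eyes.camera(name): name is "scene" or "top"; returns a dict with "pixels" (384x512x3 uint8, red, green, blue), "fx", "fy", "cx", "cy" (pixels), "cam_to_world" (4x4, takes a point from camera to world coordinates). Camera axes: x right, y up, looking along -z (the intrinsics and any distortion apply to the point x, -y, -z); pixel columns grow to the right and rows downward; lengths in mm; the calibration is good to about 2 mm. A picture is of the moment at which its call begins. There is no depth.
- manip.sign_off(): hands the job in; it is judged then, once.
The state is a dict: "clock": time; "joints": joint angles; "qd": joint speeds; "effort": joint torques, N m; "eef_pos": TCP position; "eef_rot": TCP orientation; "wrist_force": force on the tool from outside, world axes, zero at the start; "moment": the same for the moment, N m; "finger_gap": finger opening in mm; "finger_force": force on a finger pad.
Only numpy, scipy, OpenCV 4.12 (cv2) and the standard library are available. Lean on these libraries where they do the work, as an engineer would, in place of code of your own. Each camera call takes 0.05 s, during which the arm holds its last target. There are 200 camera calls.

### The job

Get the four wax trees ready for investing: take the steel casting flasks from the wooden rack one by one and lower each, without dropping it, over the wax tree on the rubber base of its own size: the slimmest flask on the smallest base, and so on up to the widest on the largest. Leave every flask standing upright, flat on the flange of its base and roughly centred round the tree.

Things in the scene. Friction and masses are not known exactly. Their poses are not given: they have to be found in the camera images.
- flask1: casting flask, the slimmest and shortest of four: plain stainless steel tube open at both ends, standing upright, 40 mm outer diameter, wall 2 mm, 60 mm high, about 113 g. Origin on its axis at the lower end, z up along the axis.
- flask2: casting flask, the second smallest of four: plain stainless steel tube open at both ends, standing upright, 48 mm outer diameter, wall 2 mm, 74 mm high, about 169 g. Origin on its axis at the lower end, z up along the axis.
- flask3: casting flask, the second largest of four: plain stainless steel tube open at both ends, standing upright, 56 mm outer diameter, wall 2 mm, 88 mm high, about 235 g. Origin on its axis at the lower end, z up along the axis.
- flask4: casting flask, the widest and tallest of four: plain stainless steel tube open at both ends, standing upright, 64 mm outer diameter, wall 2 mm, 102 mm high, about 312 g. Origin on its axis at the lower end, z up along the axis.
- base1: dark rubber sprue base, the smallest of four, for the 40 mm flask: flat flange 54 mm across, 8 mm thick, with a low dome in the middle carrying a blue wax tree. Dome and tree are at most 18 mm across, so the flask passes over them with 9 mm of play all round and stands on the flange; the tree's top is at z = 58 mm. Fixed on the tray. Origin: centre of the underside, z up.
- base2: dark rubber sprue base, the second smallest of four, for the 48 mm flask: flat flange 62 mm across, 8 mm thick, with a low dome in the middle carrying a blue wax tree. Dome and tree are at most 26 mm across, so the flask passes over them with 9 mm of play all round and stands on the flange; the tree's top is at z = 72 mm. Fixed on the tray. Origin: centre of the underside, z up.
- base3: dark rubber sprue base, the second largest of four, for the 56 mm flask: flat flange 70 mm across, 8 mm thick, with a low dome in the middle carrying a blue wax tree. Dome and tree are at most 34 mm across, so the flask passes over them with 9 mm of play all round and stands on the flange; the tree's top is at z = 86 mm. Fixed on the tray. Origin: centre of the underside, z up.
- base4: dark rubber sprue base, the largest of four, for the 64 mm flask: flat flange 78 mm across, 8 mm thick, with a low dome in the middle carrying a blue wax tree. Dome and tree are at most 42 mm across, so the flask passes over them with 9 mm of play all round and stands on the flange; the tree's top is at z = 100 mm. Fixed on the tray. Origin: centre of the underside, z up.
- flask_rack: fixed low wooden rack, 88 x 333 mm, its floor 9 mm above the bench, its rails and dividers 30 mm above the bench; four compartments in a row at 82 mm pitch, one flask loose in each, in any order. Origin at the centre of its underside, y along the row.
- tray: fixed aluminium tray, 94 x 338 mm, lip 10 mm high; the four bases stand in a row on it, 82 mm apart, in any order, undersides 5 mm above the bench. It lies roughly parallel to the rack, in front of it or behind it, rows about 195 mm apart, with a file (18 mm high) lying between; other bench things stand clear at the sides. Origin: centre of its underside, y along the row.

How it is judged (in metres and radians):
At the end, for the whole second after the job is handed in: Each of the four flasks stands released and at rest on the base of its own size: axis within 11 mm of the base's centre, lower end seated on the flange (5 to 12 mm above the base's underside), upright within 0.06 rad (horizontal distance between flask1 and base1 below 0.011 m and z of flask1 in the frame of base1 between 0.005 and 0.012 m and angle between each of flask1, flask2, flask3, flask4's own z axis and vertical below 0.06 rad and linear speed of each of flask1, flask2, flask3, flask4 below 0.02 m/s and horizontal distance between flask2 and base2 below 0.011 m and z of flask2 in the frame of base2 between 0.005 and 0.012 m and horizontal distance between flask3 and base3 below 0.011 m and z of flask3 in the frame of base3 between 0.005 and 0.012 m and horizontal distance between flask4 and base4 below 0.011 m and z of flask4 in the frame of base4 between 0.005 and 0.012 m); the robot touches nothing.
It fails at once if flask 1 dropped on its base (faster than 0.7 m/s within 30 mm of its seat) (horizontal distance between flask1 and base1 below 0.02 m and z of flask1 in the frame of base1 below 0.038 m and linear speed of flask1 above 0.7 m/s).
It fails at once if flask 2 dropped on its base (faster than 0.7 m/s within 30 mm of its seat) (horizontal distance between flask2 and base2 below 0.02 m and z of flask2 in the frame of base2 below 0.038 m and linear speed of flask2 above 0.7 m/s).
It fails at once if flask 3 dropped on its base (faster than 0.7 m/s within 30 mm of its seat) (horizontal distance between flask3 and base3 below 0.02 m and z of flask3 in the frame of base3 below 0.038 m and linear speed of flask3 above 0.7 m/s).
It fails at once if flask 4 dropped on its base (faster than 0.7 m/s within 30 mm of its seat) (horizontal distance between flask4 and base4 below 0.02 m and z of flask4 in the frame of base4 below 0.038 m and linear speed of flask4 above 0.7 m/s).
It also fails if it takes over 88 s, if anything falls off the work surface, if the arm or the gripper's body presses on something with over 40 N, if the wrist force passes 120 N, or if a joint passes its speed limit or range.

## Working session

There is one attempt and no reset: what is moved stays moved. The work goes in short steps, Python scripts to look and compute and a tool call to move; the robot and the scene stay as the last step left them, time stands still between calls to the robot, and variables do not carry over. Pictures are saved under pics/ and viewed, at most 14 in all, crops included, and the job is handed in when it is done.

Besides the shell and the picture viewer there is one more tool, called after ">>>" as name([rows], argument=value, ...), one row to a line, values as JSON. play_rows: Moves the arm, as the interface text tells. Its arguments: {"type":"object","properties":{"translation":{"type":"array","items":{"type":"array","items":{"type":"number"}}},"yaw":{"type":"array","items":{"type":"number"}},"hand":{"type":"number"},"force":{"type":"number"}},"required":["translation","yaw"]}

```bash
mkdir -p pics; python3 - <<'E'
from cell import telemetry, eyes, manip
import cv2,numpy as np
for n in("top","scene"):
    c=eyes.camera(n); cv2.imwrite(f"pics/{n}0.png",cv2.resize(c["pixels"][:,:,::-1],(800,600),interpolation=cv2.INTER_CUBIC))
    np.savez(f"{n}0.npz",**c); print(n,c["fx"],c["fy"],c["cx"],c["cy"],[k for k in c]); print(np.round(c["cam_to_world"],3))
print(telemetry.read_state())
E
```

```text
top 464.3807785991824 464.3807785991824 259.42828784467815 196.58538036902993 ['pixels', 'fx', 'fy', 'cx', 'cy', 'cam_to_world']
[[ 2.40000e-02  9.98000e-01 -6.20000e-02  5.09396e+02]
 [-1.00000e+00  2.30000e-02 -5.00000e-03 -9.43400e+00]
 [-3.00000e-03  6.20000e-02  9.98000e-01  8.40012e+02]
 [ 0.00000e+00  0.00000e+00  0.00000e+00  1.00000e+00]]
scene 405.40867111405964 405.40867111405964 250.28524870583192 196.79987780550084 ['pixels', 'fx', 'fy', 'cx', 'cy', 'cam_to_world']
[[-8.400000e-02 -5.380000e-01  8.390000e-01  1.095324e+03]
 [ 9.960000e-01 -5.200000e-02  6.600000e-02  2.746200e+01]
 [ 8.000000e-03  8.410000e-01  5.410000e-01  4.078610e+02]
 [ 0.000000e+00  0.000000e+00  0.000000e+00  1.000000e+00]]
{'clock': 0.1, 'joints': array([ 1.17137590e+00,  3.00373142e-01,  1.52150642e+00, -5.42700921e-06,
        1.32067436e+00, -6.66076174e-02]), 'qd': array([ 0.00157881, -0.0003106 , -0.00243939, -0.00200605,  0.00127706,
       -0.00141029]), 'effort': array([-1.23467387e-03, -5.32647300e+01, -3.53277791e+01,  7.08534429e-02,
        2.34547199e-02, -5.37393225e-05]), 'eef_pos': array([179.60755862, 519.61089747, 204.97164049]), 'eef_rot': array([-3.14063317e+00, -5.87350920e-05,  2.80878116e+00]), 'wrist_force': array([0.73855871, 0.48028221, 0.53357744]), 'moment': array([-0.02080676, -0.06051071, -0.01392504]), 'finger_force': 0.0, 'finger_gap': 93.98000886023425}
```

View pics/top0.png

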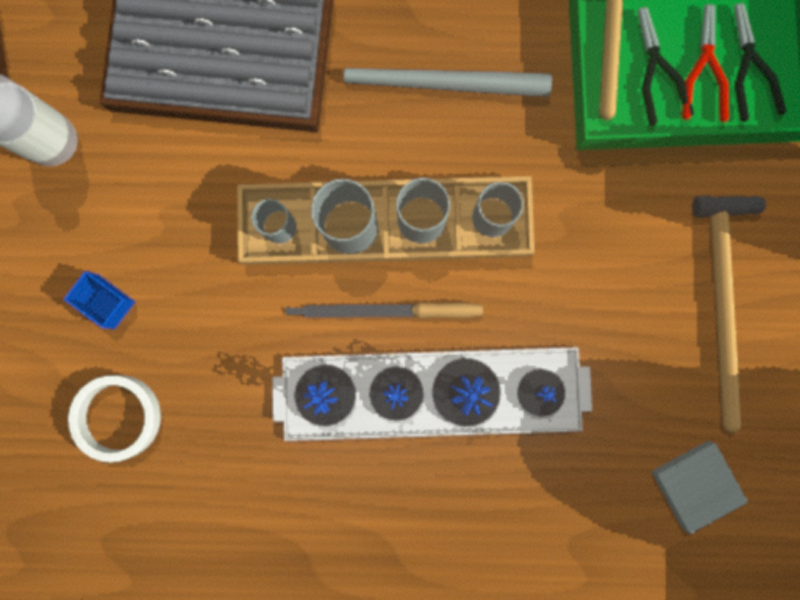

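View pics/scene0.png

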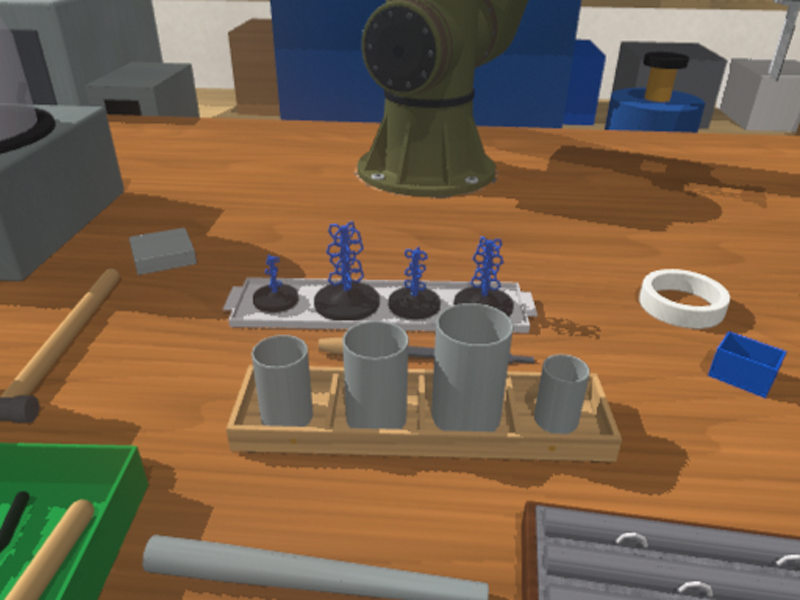

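The top view shows flask rims, left to right, for flasks 1 (272,215), 4 (344,208), 3 (422,204) and 2 (499,204). The bases, left to right, are 3 (325,395), 2 (396,393), 4 (466,392) and 1 (541,392). The scene view agrees. Next I measure.

```bash
cat > h.py <<'E'
import numpy as np,cv2
from scipy.optimize import least_squares
def cast(c,uv,z):
    uv=np.asarray(uv,float); T=c["cam_to_world"]
    d=np.c_[(uv[:,0]-c["cx"])/c["fx"],-(uv[:,1]-c["cy"])/c["fy"],-np.ones(len(uv))]@T[:3,:3].T
    o=T[:3,3]; return (o+d*((z-o[2])/d[:,2])[:,None])[:,:2]
def comp(mask,uv):
    """convex hull of the blob nearest to pixel uv"""
    cs,_=cv2.findContours(mask,cv2.RETR_EXTERNAL,cv2.CHAIN_APPROX_NONE)
    cs=[k for k in cs if cv2.contourArea(k)>60]
    k=max(cs,key=lambda k:cv2.pointPolygonTest(k,tuple(map(float,uv)),True))
    return k,cv2.contourArea(k)
def fit(P,R,nadir=None):
    c0=P.mean(0)
    if nadir is not None:   # keep the half away from the camera: the rim
        d=(c0-nadir)/np.linalg.norm(c0-nadir)
        for _ in range(4):
            Q=P[(P-c0)@d>0]; r=least_squares(lambda c:np.hypot(*(Q-c).T)-R,c0,loss="soft_l1",f_scale=1.); c0=r.x
        P=Q
    r=least_squares(lambda c:np.hypot(*(P-c[:2]).T)-R,c0,loss="soft_l1",f_scale=1.)
    return r.x,np.sqrt(np.mean(r.fun**2))
FL={1:(272,215),4:(344,208),3:(422,204),2:(499,204)}; BA={3:(325,395),2:(396,393),4:(466,392),1:(541,392)}
RF={1:20,2:24,3:28,4:32}; HF={1:60,2:74,3:88,4:102}
E
python3 - <<'E'
from h import *
c=dict(np.load("top0.npz")); hsv=cv2.cvtColor(c["pixels"],cv2.COLOR_RGB2HSV); S,V=hsv[...,1],hsv[...,2]
H=hsv[...,0]
blue=(H>95)&(H<130)&(S>140)
mb=((V<70)|blue).astype(np.uint8)*255; mb[:218]=0; mb[285:]=0
mf=((S<90)&(V>50)).astype(np.uint8)*255; mf[:110]=0; mf[168:]=0; mf[:,:150]=0; mf[:,345:]=0
cv2.imwrite("pics/m.png",cv2.resize(np.hstack([mb[100:290,150:400],mf[100:290,150:400]]),None,fx=1.5,fy=1.5))
n=c["cam_to_world"][:2,3]
for k,u in BA.items():
    q,a=comp(mb,np.array(u)/1.5625); P=cast(c,cv2.convexHull(q)[:,0]+0.0,13); x,e=fit(P,RF[k]+7); print("base",k,x.round(1),e.round(2),a, np.ptp(P,0).round(1))
for k,u in FL.items():
    uv=np.array(u)/1.5625; uu=uv+np.array([0,-1])
    n0=cv2.connectedComponents(mf)[1]
    cs,_=cv2.findContours(mf,cv2.RETR_EXTERNAL,cv2.CHAIN_APPROX_NONE)
    q=np.vstack([t for t in cs if np.hypot(*(t[:,0].mean(0)-uv))<24 and len(t)>8])
    P=cast(c,cv2.convexHull(q)[:,0],9+HF[k]); x,e=fit(P,RF[k],n); print("flask",k,x.round(1),e.round(2),np.ptp(P,0).round(1))
E
```

```text
base 3 [458.8  70.8] 8.28 277.5 [51.3 50.6]
base 2 [458.7   2.6] 7.88 250.0 [42.4 51.3]
base 4 [447.6 -67.7] 11.68 307.5 [42.1 62.4]
base 1 [ 469.4 -158.1] 3.46 93.0 [33.9 26.3]
flask 1 [651.4 143.1] 0.25 [47.4 49.2]
flask 4 [653.  61.] 0.28 [76.8 67.5]
flask 3 [663.3 -21.2] 0.43 [68.6 56.7]
flask 2 [ 668.1 -103.2] 0.25 [58.6 52.6]
```

View pics/m.png

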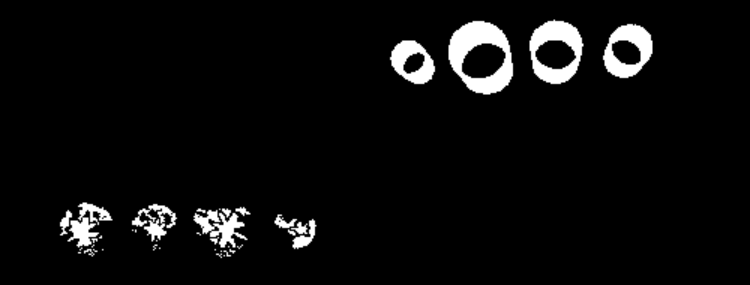

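The flask masks are clean ellipses, but the base mask is patchy because its threshold is too low. I'll raise it.

```bash
python3 - <<'E'
from h import *
c=dict(np.load("top0.npz")); hsv=cv2.cvtColor(c["pixels"],cv2.COLOR_RGB2HSV); H,S,V=cv2.split(hsv)
print(V[245,180:385:2].tolist())
blue=(H>95)&(H<130)&(S>140)
for th in(95,110,125):
    m=((V<th)|blue).astype(np.uint8)*255; m[:224]=0; m[280:]=0;m[:,:182]=0;m[:,370:]=0
    m=cv2.morphologyEx(m,cv2.MORPH_OPEN,np.ones((3,3),np.uint8))
    if th==110: cv2.imwrite("pics/m2.png",cv2.resize(m[215:285,175:385],None,fx=3,fy=3))
    for k,u in BA.items():
        q,a=comp(m,np.array(u)/1.5625); P=cast(c,cv2.convexHull(q)[:,0],13); x,e=fit(P,RF[k]+7); print(th,"base",k,x.round(1),e.round(2),a, np.ptp(P,0).round(1))
E
```

```text
[169, 143, 162, 168, 167, 103, 69, 61, 71, 77, 85, 64, 84, 154, 155, 59, 65, 72, 66, 70, 68, 66, 70, 130, 166, 165, 168, 169, 159, 91, 69, 68, 77, 76, 73, 67, 65, 83, 82, 66, 76, 75, 68, 69, 79, 156, 171, 172, 161, 79, 67, 69, 64, 69, 62, 58, 59, 60, 89, 143, 119, 93, 153, 161, 132, 77, 78, 73, 74, 87, 173, 182, 172, 169, 170, 167, 110, 69, 69, 69, 80, 74, 74, 78, 75, 74, 75, 77, 73, 71, 112, 164, 165, 165, 156, 151, 164, 164, 160, 135, 121, 124, 122]
95 base 3 [458.8  83.4] 1.84 1071.0 [65.4 65.8]
95 base 2 [461.9   2.9] 1.93 814.5 [56.6 57. ]
95 base 4 [467.1 -76.5] 2.07 1174.5 [72.5 72.8]
95 base 1 [ 467.7 -160.9] 1.4 634.0 [49.5 49.7]
110 base 3 [459.4  83.6] 1.3 1102.5 [65.5 66. ]
110 base 2 [463.1   3.5] 1.3 853.5 [58.3 58.8]
110 base 4 [465.7 -75.4] 1.41 1369.0 [72.6 72.9]
110 base 1 [ 467.3 -160.9] 0.65 675.0 [51.3 53.1]
125 base 3 [459.2  83.9] 0.67 1143.5 [68.7 69.1]
125 base 2 [463.    3.3] 0.74 886.0 [60.1 60.4]
125 base 4 [466.5 -75.8] 0.98 1415.5 [75.8 74.7]
125 base 1 [ 467.1 -161. ] 0.34 707.5 [53.  53.2]
```

View pics/m2.png

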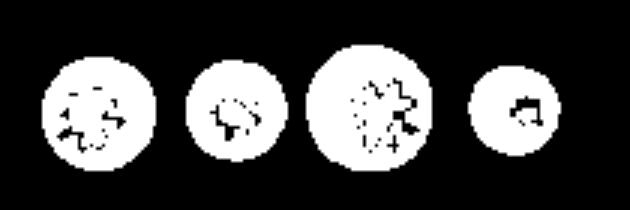

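Base mask fits are clean: base 3 (459,84), 2 (463,3), 4 (466,-76), 1 (467,-161). I'll move over flask 1 now and refine the bases later.

>>> play_rows([
  [0.05, -0.035, 0],
  [0.1, -0.07, 0],
  [0.15, -0.11, 0],
  [0.2, -0.15, 0],
  [0.25, -0.19, 0],
  [0.3, -0.23, 0],
  [0.35, -0.27, 0],
  [0.4, -0.31, 0],
  [0.44, -0.35, 0],
  [0.472, -0.377, 0],
  [0.472, -0.377, -0.04],
  [0.472, -0.377, -0.085],
], yaw=[-0.1, -0.25, -0.4, -0.55, -0.7, -0.85, -1.0, -1.1, -1.189, -1.189, -1.189, -1.189], hand=1, force=30)

```text
clock: 1.6
eef_pos: [652.0, 142.2, 119.1]
eef_rot: [3.141, -0.0, 1.619]
wrist_force: [1.4, -0.7, -0.2]
finger_gap: 94.0
finger_force: 0.0
```

```bash
python3 - <<'E'
from h import *
# tree trunks: triangulate blue blobs top/scene
A=dict(np.load("top0.npz"));B=dict(np.load("scene0.npz"))
def blue(c):
    H,S,V=cv2.split(cv2.cvtColor(c["pixels"],cv2.COLOR_RGB2HSV)); return ((H>105)&(H<130)&(S>130)).astype(np.uint8)
b=blue(B); a=blue(A)
SC={1:(272,265),4:(345,225),2:(415,250),3:(487,240)}  # tips, 800 px picture
TT={1:58,2:72,3:86,4:100}
for k,u in SC.items():
    u=np.array(u)/1.5625
    w=b[int(u[1])-30:int(u[1])+60,int(u[0])-16:int(u[0])+16]; ys,xs=np.nonzero(w)
    top=ys<ys.min()+ (ys.max()-ys.min())*.6
    col=(xs[top].min()+xs[top].max())/2+int(u[0])-16; row0=ys.min()+int(u[1])-30
    v=np.array(BA[k])/1.5625; ya,xa=np.nonzero(a[int(v[1])-22:int(v[1])+22,int(v[0])-22:int(v[0])+22])
    ca=[(xa.min()+xa.max())/2+int(v[0])-22,(ya.min()+ya.max())/2+int(v[1])-22]
    print(k,"scene tip",cast(B,[[col,row0]],5+TT[k]).round(1),"top mid",cast(A,[ca],5+TT[k]*.6).round(1),len(xs))
E
```

```text
1 scene tip [[ 465.5 -161.8]] top mid [[ 468.1 -161.3]] 75
4 scene tip [[462.7 -77.6]] top mid [[465.9 -78.6]] 233
2 scene tip [[456.7   5.2]] top mid [[461.3   2.9]] 140
3 scene tip [[449.4  84.1]] top mid [[459.1  83.3]] 220
```

Trees and flanges agree: base1 (467,-161), base4 (466,-78), base2 (462.5,3.5), base3 (459,84). Now I descend and grip flask 1.

>>> play_rows([
  [0, 0, -0.03],
  [0, 0, -0.06],
  [0, 0, -0.08],
  [0, 0, -0.081],
  [0, 0, -0.081],
], yaw=[0, 0, 0, 0, 0])

```text
clock: 2.22
eef_pos: [652.2, 142.9, 40.6]
eef_rot: [3.14, -0.0, 1.62]
wrist_force: [0.2, 0.1, -0.2]
finger_gap: 94.2
finger_force: 0.0
```

>>> play_rows([
  [0, 0, 0],
  [0, 0, 0],
  [0, 0, 0],
  [0, 0, 0],
  [0, 0, 0],
  [0, 0, 0],
  [0, 0, 0],
], yaw=[0, 0, 0, 0, 0, 0, 0], hand=0, force=30)

```text
clock: 3.1
eef_pos: [651.7, 142.8, 39.4]
eef_rot: [-3.142, 0.0, 1.62]
wrist_force: [0.0, 0.5, 0.5]
finger_gap: 38.8
finger_force: 30.0
```

>>> play_rows([
  [0, 0, 0.03],
  [0, 0, 0.08],
  [0, 0, 0.125],
  [-0.02, -0.03, 0.125],
  [-0.045, -0.075, 0.125],
  [-0.075, -0.12, 0.125],
  [-0.1, -0.165, 0.125],
  [-0.13, -0.21, 0.125],
  [-0.155, -0.255, 0.125],
  [-0.175, -0.29, 0.125],
  [-0.1845, -0.304, 0.125],
  [-0.1845, -0.304, 0.115],
], yaw=[0, 0, 0, 0, 0, 0, 0, 0, 0, 0, 0, 0])

```text
clock: 4.6
eef_pos: [467.4, -161.5, 154.6]
eef_rot: [3.14, 0.0, 1.619]
wrist_force: [-0.5, 0.1, -1.6]
finger_gap: 39.0
finger_force: 30.0
```

```bash
python3 - <<'E'
from cell import eyes
import cv2
c=eyes.camera("scene"); cv2.imwrite("pics/s1.png",cv2.resize(c["pixels"][:,:,::-1],(800,600),interpolation=cv2.INTER_CUBIC))
E
```

```text
(no output)
```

View pics/s1.png

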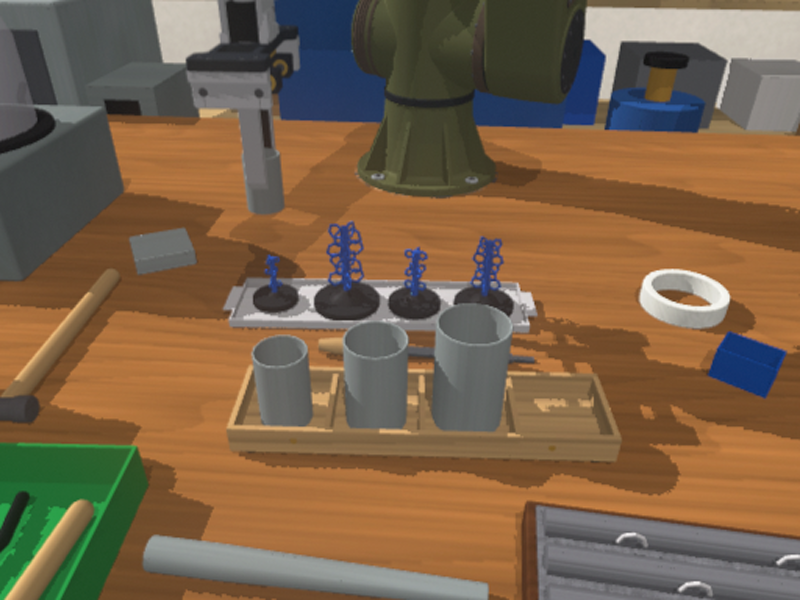

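Flask 1 hangs upright at (265,190) above base 1 (272,295). I'll lower it and release.

>>> play_rows([
  [0, 0, -0.03],
  [0, 0, -0.055],
  [0, 0, -0.08],
  [0, 0, -0.095],
  [0, 0, -0.104],
  [0, 0, -0.108],
  [0, 0, -0.11],
  [0, 0, -0.11],
], yaw=[0, 0, 0, 0, 0, 0, 0, 0])

```text
clock: 5.65
eef_pos: [467.4, -161.3, 44.8]
eef_rot: [3.141, 0.0, 1.62]
wrist_force: [-0.8, -0.1, -1.7]
finger_gap: 38.7
finger_force: 30.0
```

>>> play_rows([
  [0, 0, 0],
  [0, 0, 0],
  [0, 0, 0],
  [0, 0, 0],
  [0, 0, 0],
], yaw=[0, 0, 0, 0, 0], hand=1)

```text
clock: 6.28
eef_pos: [467.2, -161.2, 44.5]
eef_rot: [3.142, -0.0, 1.62]
wrist_force: [0.5, -0.3, 0.1]
finger_gap: 85.6
finger_force: 0.0
```

>>> play_rows([
  [0, 0, 0.01],
  [0, 0, 0.04],
  [0, 0, 0.08],
  [0, 0, 0.12],
  [0.02, 0.01, 0.13],
  [0.07, 0.02, 0.13],
  [0.12, 0.035, 0.13],
  [0.16, 0.045, 0.13],
  [0.19, 0.055, 0.13],
  [0.2005, 0.058, 0.13],
  [0.2005, 0.058, 0.1],
], yaw=[0, 0, 0, 0, 0, 0, 0, 0, 0, 0, 0])

```text
clock: 7.65
eef_pos: [668.7, -103.4, 146.5]
eef_rot: [3.138, 0.001, 1.62]
wrist_force: [0.8, -0.1, -0.7]
finger_gap: 94.1
finger_force: 0.0
```

```bash
python3 - <<'E'
from cell import eyes
import cv2
c=eyes.camera("scene"); cv2.imwrite("pics/s2.png",cv2.resize(c["pixels"][:,:,::-1],(800,600),interpolation=cv2.INTER_CUBIC))
E
```

```text
(no output)
```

View pics/s2.png

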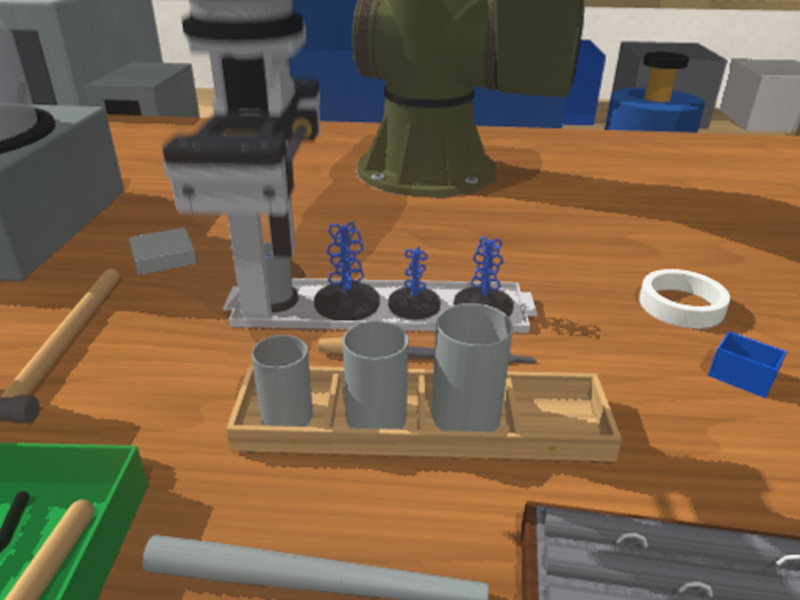

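Flask 1 stands upright on base 1 (around 278,280) and the gripper is over flask 2. Next is flask 2.

>>> play_rows([
  [0, 0, -0.03],
  [0, 0, -0.06],
  [0, 0, -0.085],
  [0, 0, -0.09],
  [0, 0, -0.09],
], yaw=[0, 0, 0, 0, 0])

```text
clock: 8.32
eef_pos: [667.8, -103.5, 55.6]
eef_rot: [3.141, 0.0, 1.62]
wrist_force: [0.3, 0.1, 0.7]
finger_gap: 94.4
finger_force: 0.0
```

>>> play_rows([
  [0, 0, 0],
  [0, 0, 0],
  [0, 0, 0],
  [0, 0, 0],
  [0, 0, 0],
  [0, 0, 0],
], yaw=[0, 0, 0, 0, 0, 0], hand=0, force=30)

```text
clock: 9.07
eef_pos: [667.7, -103.2, 54.5]
eef_rot: [3.142, 0.0, 1.62]
wrist_force: [0.4, 0.2, 1.1]
finger_gap: 47.0
finger_force: 30.0
```

>>> play_rows([
  [0, 0, 0.03],
  [0, 0, 0.08],
  [0, 0, 0.125],
  [-0.025, 0.013, 0.125],
  [-0.065, 0.034, 0.125],
  [-0.11, 0.057, 0.125],
  [-0.155, 0.081, 0.125],
  [-0.19, 0.099, 0.125],
  [-0.205, 0.1067, 0.125],
  [-0.205, 0.1067, 0.125],
  [-0.205, 0.1067, 0.11],
  [-0.205, 0.1067, 0.09],
], yaw=[0, 0, 0, 0, 0, 0, 0, 0, 0, 0, 0, 0])

```text
clock: 10.58
eef_pos: [463.2, 3.1, 143.1]
eef_rot: [-3.142, 0.0, 1.619]
wrist_force: [-0.2, -0.4, -2.6]
finger_gap: 46.8
finger_force: 30.0
```

>>> play_rows([
  [0, 0, -0.025],
  [0, 0, -0.05],
  [0, 0, -0.065],
  [0, 0, -0.076],
  [0, 0, -0.082],
  [0, 0, -0.085],
  [0, 0, -0.085],
], yaw=[0, 0, 0, 0, 0, 0, 0])

```text
clock: 11.45
eef_pos: [462.9, 3.5, 59.7]
eef_rot: [3.141, 0.0, 1.62]
wrist_force: [-1.0, -0.5, -1.6]
finger_gap: 46.9
finger_force: 30.0
```

>>> play_rows([
  [0, 0, 0],
  [0, 0, 0],
  [0, 0, 0],
  [0, 0, 0],
  [0, 0, 0],
], yaw=[0, 0, 0, 0, 0], hand=1)

```text
clock: 12.08
eef_pos: [462.7, 3.5, 59.5]
eef_rot: [3.142, 0.0, 1.62]
wrist_force: [0.3, -0.4, 0.1]
finger_gap: 92.1
finger_force: 0.0
```

>>> play_rows([
  [0, 0, 0.01],
  [0, 0, 0.04],
  [0, 0, 0.08],
  [0, 0, 0.11],
  [0.03, -0.004, 0.115],
  [0.08, -0.01, 0.115],
  [0.13, -0.016, 0.115],
  [0.175, -0.022, 0.115],
  [0.2006, -0.0247, 0.115],
  [0.2006, -0.0247, 0.1],
  [0.2006, -0.0247, 0.07],
  [0.2006, -0.0247, 0.045],
], yaw=[0, 0, 0, 0, 0, 0, 0, 0, 0, 0, 0, 0])

```text
clock: 13.58
eef_pos: [662.2, -21.0, 103.2]
eef_rot: [-3.14, -0.0, 1.62]
wrist_force: [-1.2, 0.1, 0.7]
finger_gap: 93.8
finger_force: 0.0
```

>>> play_rows([
  [0, 0, -0.02],
  [0, 0, -0.035],
  [0, 0, -0.037],
  [0, 0, -0.037],
], yaw=[0, 0, 0, 0])

```text
clock: 14.08
eef_pos: [663.6, -21.2, 68.1]
eef_rot: [3.141, 0.0, 1.62]
wrist_force: [-0.1, 0.6, 0.1]
finger_gap: 93.8
finger_force: 0.0
```

>>> play_rows([
  [0, 0, 0],
  [0, 0, 0],
  [0, 0, 0],
  [0, 0, 0],
  [0, 0, 0],
  [0, 0, 0],
], yaw=[0, 0, 0, 0, 0, 0], hand=0, force=35)

```text
clock: 14.82
eef_pos: [663.3, -21.2, 67.5]
eef_rot: [3.142, 0.0, 1.62]
wrist_force: [1.2, -0.3, 0.8]
finger_gap: 54.9
finger_force: 35.0
```

>>> play_rows([
  [0, 0, 0.03],
  [0, 0, 0.08],
  [0, 0, 0.125],
  [-0.025, 0.013, 0.128],
  [-0.065, 0.034, 0.128],
  [-0.11, 0.057, 0.128],
  [-0.155, 0.081, 0.128],
  [-0.19, 0.098, 0.128],
  [-0.2043, 0.1052, 0.128],
  [-0.2043, 0.1052, 0.125],
  [-0.2043, 0.1052, 0.12],
  [-0.2043, 0.1052, 0.1],
], yaw=[0, 0, 0, 0, 0, 0, 0, 0, 0, 0, 0, 0])

```text
clock: 16.32
eef_pos: [460.2, 83.5, 167.2]
eef_rot: [3.14, -0.0, 1.619]
wrist_force: [0.6, -0.1, -1.9]
finger_gap: 54.7
finger_force: 35.0
```

>>> play_rows([
  [0, 0, -0.025],
  [0, 0, -0.05],
  [0, 0, -0.07],
  [0, 0, -0.085],
  [0, 0, -0.092],
  [0, 0, -0.0955],
  [0, 0, -0.0955],
], yaw=[0, 0, 0, 0, 0, 0, 0])

```text
clock: 17.2
eef_pos: [459.2, 84.0, 72.2]
eef_rot: [3.141, -0.0, 1.62]
wrist_force: [0.4, 0.9, -1.4]
finger_gap: 54.8
finger_force: 35.0
```

>>> play_rows([
  [0, 0, 0],
  [0, 0, 0],
  [0, 0, 0],
  [0, 0, 0],
  [0, 0, 0],
], yaw=[0, 0, 0, 0, 0], hand=1)

```text
clock: 17.82
eef_pos: [459.0, 84.0, 72.0]
eef_rot: [3.142, 0.0, 1.62]
wrist_force: [-0.4, -0.4, -0.3]
finger_gap: 94.0
finger_force: 0.0
```

>>> play_rows([
  [0, 0, 0.01],
  [0, 0, 0.04],
  [0, 0, 0.08],
  [0, 0, 0.11],
  [0.03, -0.004, 0.11],
  [0.08, -0.01, 0.11],
  [0.13, -0.016, 0.11],
  [0.17, -0.02, 0.11],
  [0.194, -0.023, 0.11],
  [0.194, -0.023, 0.1],
  [0.194, -0.023, 0.08],
  [0.194, -0.023, 0.06],
], yaw=[0, 0, 0, 0, 0, 0, 0, 0, 0, 0, 0, 0])

```text
clock: 19.32
eef_pos: [652.1, 61.2, 131.5]
eef_rot: [-3.141, -0.0, 1.62]
wrist_force: [0.2, 0.4, 0.1]
finger_gap: 94.1
finger_force: 0.0
```

>>> play_rows([
  [0, 0, -0.025],
  [0, 0, -0.045],
  [0, 0, -0.052],
  [0, 0, -0.052],
], yaw=[0, 0, 0, 0])

```text
clock: 19.82
eef_pos: [652.9, 61.1, 80.1]
eef_rot: [-3.142, -0.0, 1.62]
wrist_force: [0.3, 0.4, 0.1]
finger_gap: 94.2
finger_force: 0.0
```

>>> play_rows([
  [0, 0, 0],
  [0, 0, 0],
  [0, 0, 0],
  [0, 0, 0],
  [0, 0, 0],
  [0, 0, 0],
], yaw=[0, 0, 0, 0, 0, 0], hand=0, force=35)

```text
clock: 20.58
eef_pos: [653.1, 61.0, 80.2]
eef_rot: [3.141, 0.0, 1.62]
wrist_force: [0.1, 0.1, 2.6]
finger_gap: 63.0
finger_force: 35.0
```

>>> play_rows([
  [0, 0, 0.03],
  [0, 0, 0.08],
  [0, 0, 0.125],
  [-0.02, -0.015, 0.128],
  [-0.055, -0.041, 0.128],
  [-0.095, -0.07, 0.128],
  [-0.135, -0.1, 0.128],
  [-0.17, -0.126, 0.128],
  [-0.187, -0.138, 0.128],
  [-0.187, -0.138, 0.128],
  [-0.187, -0.138, 0.12],
  [-0.187, -0.138, 0.11],
], yaw=[0, 0, 0, 0, 0, 0, 0, 0, 0, 0, 0, 0])

```text
clock: 22.08
eef_pos: [466.4, -76.5, 188.9]
eef_rot: [-3.141, -0.0, 1.621]
wrist_force: [0.6, 0.3, -3.8]
finger_gap: 63.1
finger_force: 35.0
```

>>> play_rows([
  [0, 0, -0.025],
  [0, 0, -0.05],
  [0, 0, -0.075],
  [0, 0, -0.093],
  [0, 0, -0.102],
  [0, 0, -0.1055],
  [0, 0, -0.1055],
], yaw=[0, 0, 0, 0, 0, 0, 0])

```text
clock: 22.95
eef_pos: [466.3, -76.9, 84.7]
eef_rot: [3.141, 0.0, 1.62]
wrist_force: [-0.0, -0.8, -3.7]
finger_gap: 63.2
finger_force: 35.0
```

>>> play_rows([
  [0, 0, 0],
  [0, 0, 0],
  [0, 0, 0],
  [0, 0, 0],
  [0, 0, 0],
], yaw=[0, 0, 0, 0, 0], hand=1)

```text
clock: 23.58
eef_pos: [466.0, -77.0, 84.5]
eef_rot: [3.142, 0.0, 1.62]
wrist_force: [0.3, 0.2, -0.3]
finger_gap: 94.2
finger_force: 0.0
```

>>> play_rows([
  [0, 0, 0.01],
  [0, 0, 0.04],
  [0, 0, 0.08],
  [0, 0, 0.12],
  [0, 0.05, 0.15],
  [0, 0.1, 0.15],
  [0, 0.15, 0.15],
  [0, 0.2, 0.15],
  [0, 0.25, 0.15],
  [0, 0.3, 0.15],
  [0, 0.35, 0.15],
  [0, 0.37, 0.15],
], yaw=[0, 0, 0, 0, 0, 0, 0, 0, 0, 0, 0, 0])

```text
clock: 25.08
eef_pos: [465.5, 295.0, 234.8]
eef_rot: [3.141, -0.0, 1.622]
wrist_force: [-0.4, 0.9, -0.7]
finger_gap: 94.1
finger_force: 0.0
```

```bash
python3 - <<'E'
from cell import eyes
from h import *
for n in("scene","top"):
    c=eyes.camera(n); cv2.imwrite(f"pics/{n}9.png",cv2.resize(c["pixels"][:,:,::-1],(800,600),interpolation=cv2.INTER_CUBIC))
E
```

```text
(no output)
```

View pics/scene9.png

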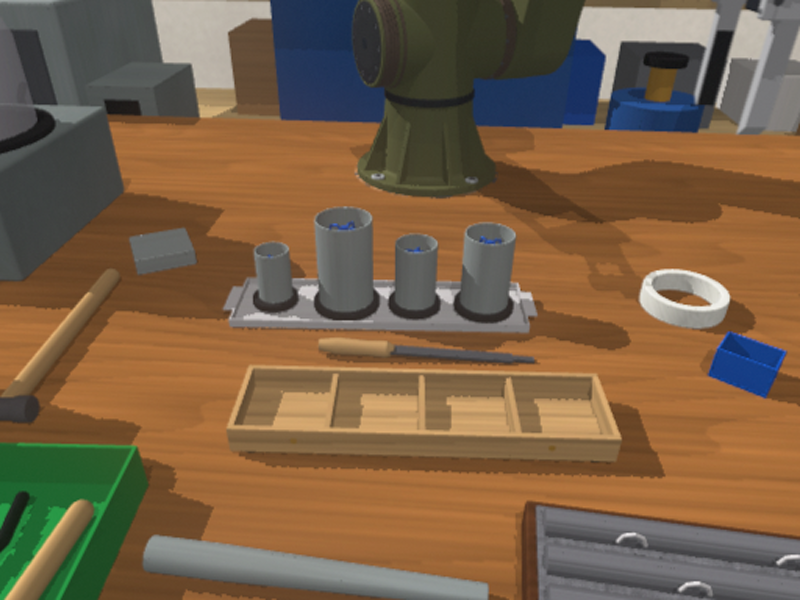

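View pics/top9.png

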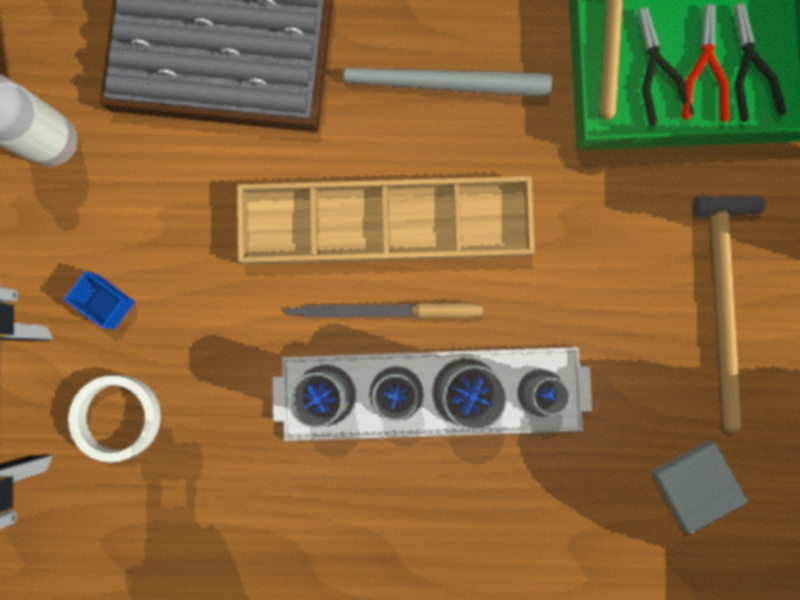

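Both views show all four flasks upright on their matching flanges with the trees centred in the rims. In the top view they are at (322,397), (396,395), (471,393) and (546,394). The gripper is clear, so I'll hand in.

```bash
python3 -c "
from cell import manip
print(manip.sign_off())"
```

```text
the job is handed in; nothing more can be done
None
```

I placed all four flasks upright on the bases of their own size, roughly centred round the trees in the final camera views, and handed the job in at about 25 s; `sign_off()` returned no verdict.

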